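Clear the corner jig and hold a blank home in it

ROBOT

A 7-joint arm with a two-finger parallel gripper is mounted at the origin on a cart in front of the work surface, level with it; the furniture and walls round the work are solid. World frame = base frame: x ahead of the robot, y to its left, z up, the work surface at z = 0. Lengths are in m, angles in rad, forces in N, time in s.
With the tool pointing down it reaches from about 0.425 to 0.975 m from the base axis. Payload 16.7 kg.
Tool frame: the origin (TCP) lies on the centre line of the jaws, within the pads' length; the fingertips stand 8 mm ahead of it and the grasp point (between the pads) lies 11 mm behind it; z points along the fingers, y is the direction in which the jaws open and shut (so a half turn about z gives the same grasp; the last joint's range is limited). The gripper opens to 85 mm and grips with 20 to 120 N. Pads are 22 mm wide; open, the fingers measure 114 mm over their backs; the gripper's body (76 mm by 85 mm) begins 54 mm behind the grasp point. The pads swing forward as they close: fully open they stand 13 mm farther back than shut.
Start: joints at [1.044, 0.426, 0.074, 1.606, -0.034, 1.111, -0.067], TCP at [0.249, -0.627, 0.239] pointing down, gripper open.
Joint ranges: [-2.85, 2.85], [-0.5, 2.14], [-1.23, 1.37], [0.21, 2.46], [-1.02, 4.16], [0.16, 2.05], [-2.73, 2.73]. Speed limits (rad/s): [1.89, 1.89, 2.39, 2.39, 3.01, 3.01, 3.01].

INTERFACE

Orientations are given as a unit quaternion [x, y, z, w].
In Python, from plant import r, get_image, camera_params, ticket, spotter gives the robot as it stands.
- The arm moves only by the tool move_arm, never from a script. Its argument "plan" is a list of rows, each a list of 3 entries, a list of its own where there are three numbers: the turn, a rotation vector about the tool's x, y, z in rad, then the shift along the tool's x, y, z in cm, then the finger opening in cm, from 0 to 8.54. A call has 1 to 12 rows; each row is the pose to reach, as a shift and turn from the pose measured when the call began, along the tool's axes at that moment; what a row does not reach only later rows make up. A row lasts 1/10 s, in which the tool goes at most 50 mm and 8.59 degrees, less where a joint would pass 70% of its speed; a pose out of reach is approached as far as the arm can. A call with a gripper value outside its range is refused whole. The fingers move at their own pace and stop on an object; the grip force is fixed at half the most. Time passes only in rows, so rows that repeat a pose let the fingers close. It gives the time, the measured TCP pose, the force and the opening at its end, in the units of the state.
- r.get_state(): the state, without advancing time (a new reading comes with each control period).
- get_image(name): name is "scene" or "top"; returns the picture (480x640x3 uint8, blue, green, red); there is no depth.
- camera_params(name): a dict with "fx", "fy", "cx", "cy" (pixels), "k1" (the pictures are not rectified: a ray, as slopes to the right and down, at radius r is drawn at 1 + k1 r^2 times it, then the intrinsics apply), "R" (3x3) and "t" (3): a world point X has camera coordinates R X + t. Camera axes: x right, y down, z forward; pixel columns grow to the right and rows downward; lengths in m; the calibration is good to about 2 mm. A picture is of the moment at which its call begins. camera_params takes no time and is no camera call.
- ticket.close_job(): hands the job in, once; it reports no verdict.
Trained networks look in the newest picture that a camera, given by its name, has taken for a name from the list of things; names that differ only in an ending like _2 or _b are one class to them, and where a whole thing is asked for, a point or a joint stands for the part that bears it (a point fixed in the world has none). Each returns a list of dicts, best first, with "confidence" (0 to 1); they miss things now and then, are a little off and sometimes report something else, mostly with a low value. They report only what shows in the picture. A call takes as long as a camera call.
- spotter.find_in(camera, name): "pixel" ([column, row] in pixels, amid what is visible of it).
The state is a dict: "time": time; "joint_positions": joint angles; "qvel": joint speeds; "tau": joint torques, N m; "tcp_pos": TCP position; "eef_rot": TCP orientation; "wrist_force": force on the tool from outside, world axes, zero at the start; "moment": the same for the moment, N m; "width": opening from 0.0 (shut) to 1.0 (fully open).
Only numpy, scipy, OpenCV 4.12 (cv2) and the standard library are available. Lean on these libraries where they do the work, as an engineer would, in place of code of your own. Each camera call takes 0.05 s, during which the arm holds its last target. There are 200 camera calls.

TASK

Get the corner jig ready for drilling: first clear the nut and the bolt off its bed, putting each in the bin that already holds one of its kind. Then take the aluminium block, lay it flat on the bed and press it fully home into the corner, one long side flat against the long stop and one end against the end stop. Finish while still holding the block with the fingers and keeping it pressed against both stops; do not let go, and leave the other things on the bench where they are.

Things in the scene. Friction and masses are not known exactly. Their poses are not given: they have to be found in the camera images.
- corner_jig: plywood bed fixed to the bench, 240 x 190 x 12 mm (x, y, z), with two low steel stop bars on it that form an inside corner. Origin at the centre of its underside; the bed's upper face is at z = +12 mm in its frame; z up. x runs along the long stop, towards the end stop; y runs towards the long stop.
- long_stop: steel bar on the bed along the jig's x; its frame coincides with the jig's. Its stop face looks to -y and lies at y = +65 mm, from x = -80 to +70 mm; the bar is 14 mm thick and its top is 16 mm above the bed (z = 28 mm).
- end_stop: steel bar on the bed along the jig's y; its frame coincides with the jig's. Its stop face looks to -x and lies at x = +85 mm, from y = -75 to +50 mm; 14 mm thick, top 16 mm above the bed (z = 28 mm).
- blank: loose aluminium block, 90 (x) x 50 (y) x 48 mm tall, about 0.45 kg, two bores marked on top; starts right of the jig. Origin at the centre of its underside, z up; a half turn changes nothing. Home, its origin is at (40, 40, 12) mm in the jig's frame. Gripped across y with the fingertips over 16 mm above its underside, the fingers pass over the stops. Friction on bed and stops about 0.6.
- nut: loose M20 steel hex nut, about 32 mm across flats, 16 mm high, lying flat on the jig's bed. Origin at the centre of its underside; one pair of its flats faces +x and -x of its frame.
- bolt: loose steel hex bolt, 62 mm long overall, shank 12 mm thick, head about 20 mm across, lying on its side on the jig's bed. Origin at the middle of its underside; from the head to the tip the shank points along (-0.51, 0.86, 0) of its frame, that is 2.11 rad from its x axis.
- bolt_shank (a point): point on the axis of the bolt's shank, near its balance point and 22 mm from the head; about 8.5 mm above the bed. Axes as the bolt's.
- nut_bin: grey open bin fixed to the bench, 100 x 140 x 35 mm (x, y, z), walls 4 mm; a steel hex nut is fixed in it 42 mm to +y of its middle, the rest is empty. Origin at the centre of its underside, z up.
- bolt_bin: the same grey bin, 100 x 140 x 35 mm, walls 4 mm; a steel hex bolt is fixed in it across its x, 42 mm to +y of its middle, the rest is empty. Origin at the centre of its underside, z up. The two bins may stand either way round.
- jar: closed screw-top jar with a red lid, 66 mm across, 100 mm high, standing beyond the work; a bystander. Origin at the centre of its underside.
- tape_measure: yellow tape measure, 71 x 76 x 37 mm, lying to the near right; a bystander. Origin at the centre of its underside.
- bearing: ball bearing, 52 mm across, 18 mm high, lying left of the bins; a bystander. Origin at the centre of its underside.

How it is judged:
By the outcome, as a careful person would: the job done as asked, in the order asked, and still so for the second after the job is handed in, while the arm keeps its last pose, push and grip.
It also fails if it takes over 72 s, if anything falls off the work surface, if the arm or the gripper's body presses on something with over 40 N, if the wrist force passes 120 N, or if a joint passes its speed limit or range.

## Working session

There is one attempt and no reset: what is moved stays moved. The work goes in short steps, Python scripts to look and compute and a tool call to move; the robot and the scene stay as the last step left them, time stands still between calls to the robot, and variables do not carry over. Pictures are saved under pics/ and viewed, about 8 in all and at most 12, crops included, and the job is handed in when it is done.

Besides the shell and the picture viewer there is one more tool, called after ">>>" in YAML: its name, and indented under it one key for each argument. move_arm: Moves the arm, as the interface text tells. Its arguments: {"type":"object","properties":{"plan":{"type":"array"}},"required":["plan"]}

```bash
mkdir -p pics; ls
cat > h.py <<'E'
import numpy as np, cv2
from scipy.spatial.transform import Rotation as Ro
from plant import r, get_image, camera_params, ticket, spotter
def ray(cam,px):
    p=camera_params(cam); K=np.array([[p['fx'],0,p['cx']],[0,p['fy'],p['cy']],[0,0,1.]])
    R=np.array(p['R']);t=np.array(p['t'])
    n=cv2.undistortPoints(np.array([[px]],float),K,np.array([p['k1'],0,0,0.]))[0,0]
    return -R.T@t, R.T@np.array([n[0],n[1],1.])
def at(cam,px,z):
    o,d=ray(cam,px); return o+d*(z-o[2])/d[2]
def proj(cam,X):
    p=camera_params(cam); K=np.array([[p['fx'],0,p['cx']],[0,p['fy'],p['cy']],[0,0,1.]])
    q,_=cv2.projectPoints(np.array(X,float).reshape(-1,1,3),cv2.Rodrigues(np.array(p['R']))[0],np.array(p['t'],float),K,np.array([p['k1'],0,0,0.]))
    return q.reshape(-1,2)
E
python3 - <<'E'
from h import *
np.set_printoptions(precision=3,suppress=True)
s=r.get_state(); print(s)
for c in ('scene','top'):
    im=get_image(c); cv2.imwrite(f'pics/{c}0.png',im)
    p=camera_params(c); print(c,p['fx'],p['k1'],-np.array(p['R']).T@p['t'])
for n,z in dict(corner_jig=.012,long_stop=.028,end_stop=.028,blank=.048,nut=.028,bolt=.02,bolt_shank=.0205,nut_bin=.02,bolt_bin=.02,jar=.1,tape_measure=.037,bearing=.018).items():
    for c in ('top','scene'):
        for f in spotter.find_in(c,n)[:2]: print(n,c,np.array(f['pixel']),round(f['confidence'],2),at(c,f['pixel'],z))
E
```

```text
pics
{'time': 0.0, 'joint_positions': array([ 1.044,  0.427,  0.074,  1.607, -0.034,  1.111, -0.067]), 'qvel': array([ 0.   , -0.001,  0.001,  0.001,  0.   ,  0.001,  0.002]), 'tau': array([ -0.   , -94.983,   3.761, -46.35 ,   0.019,   0.01 ,   0.   ]), 'tcp_pos': array([ 0.249, -0.627,  0.239]), 'eef_rot': array([ 0.982,  0.188, -0.   , -0.001]), 'wrist_force': array([ 0.417, -0.448, -0.38 ]), 'moment': array([0.02 , 0.032, 0.   ]), 'width': 1.0030282793862393}
scene 490.27283445419556 -0.04014319830441044 [0.003 1.131 0.767]
top 499.3681159330494 -0.07597631817955972 [ 0.478 -0.01   1.409]
corner_jig top [340.6 258.7] 0.74 [ 0.514 -0.073  0.012]
corner_jig scene [238.  229.4] 0.22 [0.8   0.022 0.012]
long_stop top [315. 261.] 0.72 [ 0.506 -0.001  0.028]
long_stop top [482.5 305.6] 0.42 [ 0.392 -0.469  0.028]
end_stop top [339.5 222.5] 0.81 [ 0.614 -0.067  0.028]
end_stop top [313.8 261.8] 0.43 [0.503 0.002 0.028]
end_stop scene [357.  233.6] 0.38 [ 0.45  -0.108  0.028]
blank top [441.3 240.2] 0.6 [ 0.57  -0.347  0.048]
nut top [339.  242.7] 0.41 [ 0.558 -0.067  0.028]
bolt scene [
[... 152 characters left out ...]
 ]
nut_bin top [221.  296.1] 0.98 [0.402 0.258 0.02 ]
nut_bin scene [314.2 304.9] 0.59 [0.414 0.261 0.02 ]
bolt_bin top [232.8 229.7] 0.97 [0.588 0.231 0.02 ]
bolt_bin scene [258.8 279.3] 0.81 [0.591 0.233 0.02 ]
jar top [285.6 172.7] 0.43 [0.736 0.082 0.1  ]
jar scene [239.3 228.8] 0.8 [0.706 0.146 0.1  ]
jar scene [354.7 195.6] 0.34 [ 0.506 -0.214  0.1  ]
tape_measure top [483.2 307.4] 0.69 [ 0.388 -0.468  0.037]
tape_measure scene [410.5 197.2] 0.63 [ 0.377 -0.426  0.037]
tape_measure scene [304.6 231.5] 0.33 [ 0.59  -0.028  0.037]
bearing top [150.2 299. ] 0.83 [0.389 0.457 0.018]
bearing scene [286.9 361.8] 0.81 [0.379 0.461 0.018]
bearing scene [412.6 197.1] 0.69 [ 0.38  -0.471  0.018]
```

Run:
```python
import cv2
im=cv2.imread('pics/top0.png')
a=im[195:325,190:480]; cv2.imwrite('pics/c1.png',cv2.resize(im[150:350,200:470],None,fx=2.9,fy=2.9,interpolation=cv2.INTER_CUBIC))
b=im[205:305,290:400]; cv2.imwrite('pics/c2.png',cv2.resize(b,None,fx=6,fy=6,interpolation=cv2.INTER_CUBIC))
```

```text
(no output)
```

View pics/c1.png

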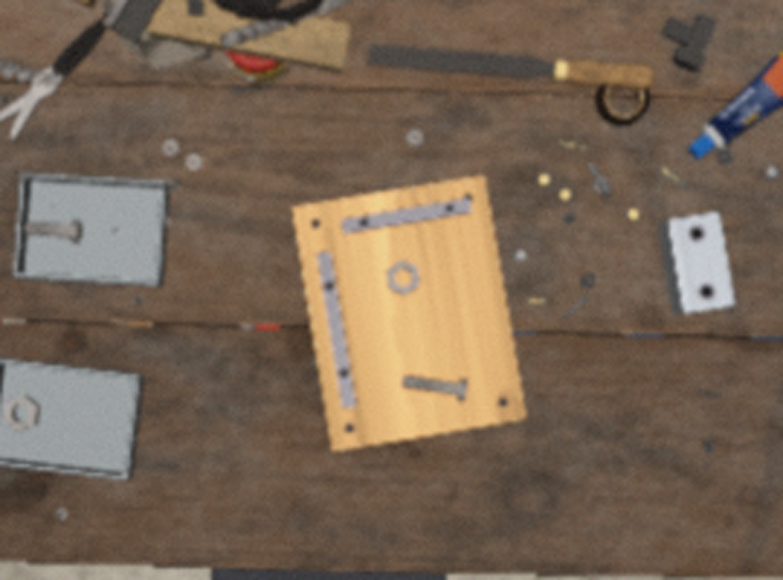

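View pics/c2.png

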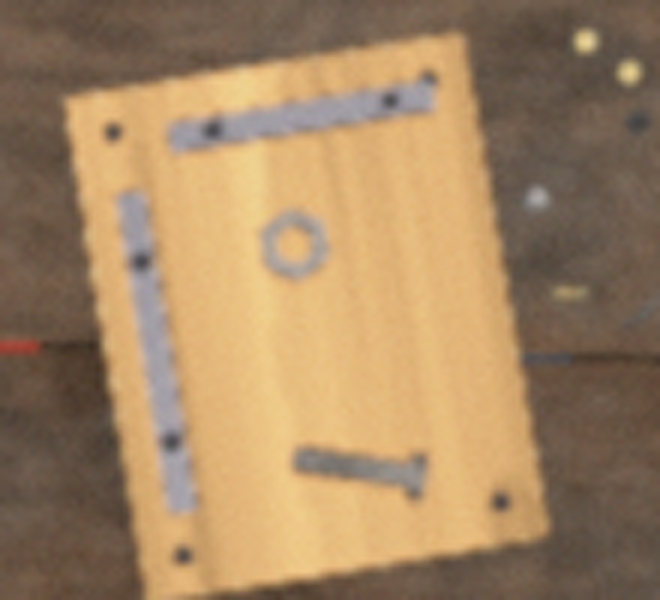

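The top view shows the jig with yaw of about +10°: its end stop is at the top and its long stop at the left. The nut is near (339,246) px and the bolt near (350,283), with its head to the right. The block is at (441,241). In the left column, the bolt bin is the farther one and the nut bin the nearer. Each bin's fixed sample is on its left (+y) side, so the right-hand part is free.

```bash
cat >> h.py <<'E'
def wpts(cam,mask,z):
    ys,xs=np.nonzero(mask); o=[at(cam,(x,y),z)[:2] for x,y in zip(xs,ys)]; return np.array(o,np.float32)
def rect(P):
    return cv2.minAreaRect((P*1000).astype(np.float32))
def big(m):
    n,l,st,c=cv2.connectedComponentsWithStats(m.astype(np.uint8)); k=1+np.argmax(st[1:,4]); return l==k
def plan(p,yaw,tilt=None):
    "row for world TCP p, tool-x yaw, pointing down"
    s=r.get_state(); R0=Ro.from_quat(s['eef_rot'])
    Rt=Ro.from_euler('z',yaw)*Ro.from_rotvec([np.pi,0,0])
    rv=(R0.inv()*Rt).as_rotvec(); sh=R0.inv().apply(np.array(p)-s['tcp_pos'])*100
    return np.round(rv,3).tolist(), np.round(sh,2).tolist()
E
python3 - <<'E'
from h import *
np.set_printoptions(precision=4,suppress=True)
im=cv2.imread('pics/top0.png'); hsv=cv2.cvtColor(im,cv2.COLOR_BGR2HSV)
roi=np.zeros(im.shape[:2],bool); roi[200:310,290:395]=1
wood=roi&(hsv[...,1]>90)&(hsv[...,2]>150)
bed=big(cv2.morphologyEx(wood.astype(np.uint8),cv2.MORPH_OPEN,np.ones((3,3))))
c,_=cv2.findContours(bed.astype(np.uint8),cv2.RETR_EXTERNAL,cv2.CHAIN_APPROX_NONE)
full=np.zeros(im.shape[:2],np.uint8); cv2.drawContours(full,c,-1,1,-1)
P=wpts('top',full,.012); print('bed',rect(P),'centroid',P.mean(0),len(P))
inn=cv2.erode(full,np.ones((5,5)))>0
steel=inn&(hsv[...,1]<85)
n,l,st,ce=cv2.connectedComponentsWithStats(steel.astype(np.uint8))
for k in range(1,n):
    if st[k,4]>8:
        Q=wpts('top',l==k,.024); print('comp',st[k],ce[k],rect(Q),Q.mean(0), 'PCA', np.linalg.svd((Q-Q.mean(0)))[2][0] if len(Q)<600 else '')
roi2=np.zeros_like(roi); roi2[215:265,420:465]=1
b=big(roi2&(im.min(2)>150)); b=cv2.morphologyEx(b.astype(np.uint8),cv2.MORPH_CLOSE,np.ones((7,7)))
Q=wpts('top',b,.048); print('blank',rect(Q),Q.mean(0),len(Q))
for nm,(x0,x1,y0,y1) in dict(nutbin=(185,260,265,325),boltbin=(195,265,203,255)).items():
    roi3=np.zeros_like(roi); roi3[y0:y1,x0:x1]=1
    m=big(roi3&(im[...,0]>115)&(hsv[...,1]<60)); Q=wpts('top',m,.004); print(nm,rect(Q),len(Q))
E
```

```text
Traceback (most recent call last):
  File "h.py", line 16, in wpts
    ys,xs=np.nonzero(mask); o=[at(cam,(x,y),z)[:2] for x,y in zip(xs,ys)]; return np.array(o,np.float32)
                               ~~^^^^^^^^^^^^^
  File "h.py", line 10, in at
    o,d=ray(cam,px); return o+d*(z-o[2])/d[2]
        ~~~^^^^^^^^
  File "h.py", line 5, in ray
    p=camera_params(cam); K=np.array([[p['fx'],0,p['cx']],[0,p['fy'],p['cy']],[0,0,1.]])
ValueError: time passes only in moves, steps and waits
```

```bash
sed -i 's/^def ray/import functools\ncamera_params=functools.lru_cache(None)(camera_params)\ndef ray/' h.py
cat > m.py <<'E'
from h import *
np.set_printoptions(precision=4,suppress=True)
im=cv2.imread('pics/top0.png'); hsv=cv2.cvtColor(im,cv2.COLOR_BGR2HSV)
roi=np.zeros(im.shape[:2],bool); roi[200:310,290:395]=1
wood=roi&(hsv[...,1]>90)&(hsv[...,2]>150)
bed=big(cv2.morphologyEx(wood.astype(np.uint8),cv2.MORPH_OPEN,np.ones((3,3))))
c,_=cv2.findContours(bed.astype(np.uint8),cv2.RETR_EXTERNAL,cv2.CHAIN_APPROX_NONE)
full=np.zeros(im.shape[:2],np.uint8); cv2.drawContours(full,c,-1,1,-1)
P=wpts('top',full,.012); print('bed',rect(P),'centroid',P.mean(0),len(P))
inn=cv2.erode(full,np.ones((5,5)))>0
steel=inn&(hsv[...,1]<85)
n,l,st,ce=cv2.connectedComponentsWithStats(steel.astype(np.uint8))
for k in range(1,n):
    if st[k,4]>8:
        Q=wpts('top',l==k,.024); print('comp',st[k],ce[k],rect(Q),Q.mean(0), 'PCA', np.linalg.svd((Q-Q.mean(0)))[2][0] if len(Q)<600 else '')
roi2=np.zeros_like(roi); roi2[215:265,420:465]=1
b=big(roi2&(im.min(2)>150)); b=cv2.morphologyEx(b.astype(np.uint8),cv2.MORPH_CLOSE,np.ones((7,7)))
Q=wpts('top',b,.048); print('blank',rect(Q),Q.mean(0),len(Q))
for nm,(x0,x1,y0,y1) in dict(nutbin=(185,260,265,325),boltbin=(195,265,203,255)).items():
    roi3=np.zeros_like(roi); roi3[y0:y1,x0:x1]=1
    m=big(roi3&(im[...,0]>115)&(hsv[...,1]<60)); Q=wpts('top',m,.004); print(nm,rect(Q),len(Q))
E
python3 m.py
```

```text
bed ((517.873046875, -72.53816223144531), (241.7150421142578, 191.4575653076172), 10.839788436889648) centroid [ 0.5174 -0.0724] 5880
comp [318 217  45  14 254] [340.185  223.8465] ((610.58935546875, -68.80244445800781), (16.721477508544922, 126.25753784179688), 11.793000221252441) [ 0.6107 -0.0691] PCA [ 0.1911 -0.9816]
comp [309 237  14  54 308] [315.5519 263.5844] ((499.0826721191406, -3.0293331146240234), (149.86459350585938, 15.508753776550293), 10.80073070526123) [ 0.4987 -0.003 ] PCA [-0.9821 -0.1881]
comp [333 240  12  12  80] [338.4625 245.2875] ((550.5582275390625, -65.33848571777344), (29.270179748535156, 31.643598556518555), 34.99775695800781) [ 0.5508 -0.0654] PCA [ 0.0825 -0.9966]
comp [339 280  22   8  91] [350.5055 282.6703] ((446.1263122558594, -98.0860824584961), (59.07664108276367, 16.71610450744629), 87.44988250732422) [ 0.448  -0.1009] PCA [-0.1315 -0.9913]
blank ((570.7327880859375, -347.0679626464844), (89.27708435058594, 49.29581069946289), 10.036343574523926) [ 0.5705 -0.3468] 577
nutbin ((407.4720458984375, 261.67340087890625), (141.08364868164062, 100.41266632080078), 84.8855209350586) 1573
boltbin ((592.24365234375, 239.4025421142578), (141.38116455078125, 102.54893493652344), 87.74468231201172) 1556
```

```bash
cat > n.py <<'E'
from h import *
im=cv2.imread('pics/top0.png').astype(np.float32); 
lab=cv2.cvtColor((im/255),cv2.COLOR_BGR2LAB)
c=np.array([338.46,245.29]); p=lab[...,2]
bgv=np.median(p[238:254,326:331]); 
w=np.clip((bgv-p)/(bgv-p[240:251,333:345].min()),0,1)
o0=at('top',c,.026)
for rep in range(3):
    num=0;tot=0;m=np.zeros(3)
    for y in range(236,256):
        for x in range(328,350):
            X=at('top',(x,y),.026)-o0; z=(X[0]+1j*X[1])*1000
            if abs(z)<24:
                num+=w[y,x]*z**6/ (18**6) ; tot+=w[y,x]; m+=w[y,x]*X
    o0=o0+m/tot
print('centre',o0,'area',tot,'amp',abs(num)/tot,'corner dir deg',np.degrees(np.angle(num))/6)
for q in [(359.2,284.2),(339.5,281.7),(350.2,282.9),(349.2,283.3)]: print(at('top',q,.0205))
print(plan([.550,-.065,.12],.2))
E
python3 n.py
```

```text
centre [ 0.55073352 -0.06591458  0.026     ] area 75.45916 amp 0.023138084152603867 corner dir deg 10.878232302343159
[ 0.44423292 -0.12533566  0.0205    ]
[ 0.44995293 -0.07053241  0.0205    ]
[ 0.44728663 -0.10028548  0.0205    ]
[ 0.44611893 -0.09753236  0.0205    ]
([-0.0, -0.0, 0.178], [48.72, -41.17, 11.93])
```

>>> move_arm:
  plan:
    - [[0, 0, 0.18], [48.7, -41.2, 11.9], 5]
    - [[0, 0, 0.18], [48.7, -41.2, 11.9], 5]
    - [[0, 0, 0.18], [48.7, -41.2, 11.9], 5]
    - [[0, 0, 0.18], [48.7, -41.2, 11.9], 5]
    - [[0, 0, 0.18], [48.7, -41.2, 11.9], 5]
    - [[0, 0, 0.18], [48.7, -41.2, 11.9], 5]
    - [[0, 0, 0.18], [48.7, -41.2, 11.9], 5]
    - [[0, 0, 0.18], [48.7, -41.2, 11.9], 5]
    - [[0, 0, 0.18], [48.7, -41.2, 11.9], 5]
    - [[0, 0, 0.18], [48.7, -41.2, 11.9], 5]
    - [[0, 0, 0.18], [48.7, -41.2, 11.9], 5]
    - [[0, 0, 0.18], [48.7, -41.2, 11.9], 5]

```text
time: 2.5
tcp_pos: [0.5278, -0.1054, 0.1292]
eef_rot: [0.995, 0.099, 0.0, 0.0]
wrist_force: [1.2, -0.5, -0.5]
width: 0.582
```

```bash
python3 -c "
from h import *
s=r.get_state();print(s['tcp_pos'],s['width'],s['wrist_force']);print(plan([.5507,-.0655,.10],.19))"
```

```text
[ 0.52780927 -0.10538369  0.12924982] 0.5824861243970008 [ 1.16198382 -0.46775714 -0.48197246]
([0.0, -0.001, 0.007], [3.03, -3.46, 2.93])
```

>>> move_arm:
  plan:
    - [[0, 0, 0.007], [3.0, -3.45, 4.5], 5]
    - [[0, 0, 0.007], [3.0, -3.45, 4.5], 5]
    - [[0, 0, 0.007], [3.0, -3.45, 7], 5]
    - [[0, 0, 0.007], [3.0, -3.45, 8.5], 5]
    - [[0, 0, 0.007], [3.0, -3.45, 9.5], 5]
    - [[0, 0, 0.007], [3.0, -3.45, 10.1], 5]
    - [[0, 0, 0.007], [3.0, -3.45, 10.5], 5]
    - [[0, 0, 0.007], [3.0, -3.45, 10.7], 5]
    - [[0, 0, 0.007], [3.0, -3.45, 10.7], 5]

```text
time: 3.4
tcp_pos: [0.5507, -0.0659, 0.0226]
eef_rot: [0.995, 0.095, 0.001, 0.0]
wrist_force: [0.1, 0.1, 0.7]
width: 0.586
```

```bash
python3 -c "
from h import *
s=r.get_state();print(s['tcp_pos'],s['width'],s['wrist_force'])
im=get_image('top');cv2.imwrite('pics/t1.png',im)
im2=get_image('scene');cv2.imwrite('pics/s1.png',im2)
a=cv2.resize(im2[170:290,260:420],None,fx=5,fy=5,interpolation=cv2.INTER_CUBIC)
cv2.imwrite('pics/c3.png',a)"
```

```text
[ 0.55072074 -0.06589208  0.02256471] 0.5860125666010936 [0.09523618 0.11803    0.71287249]
```

View pics/c3.png

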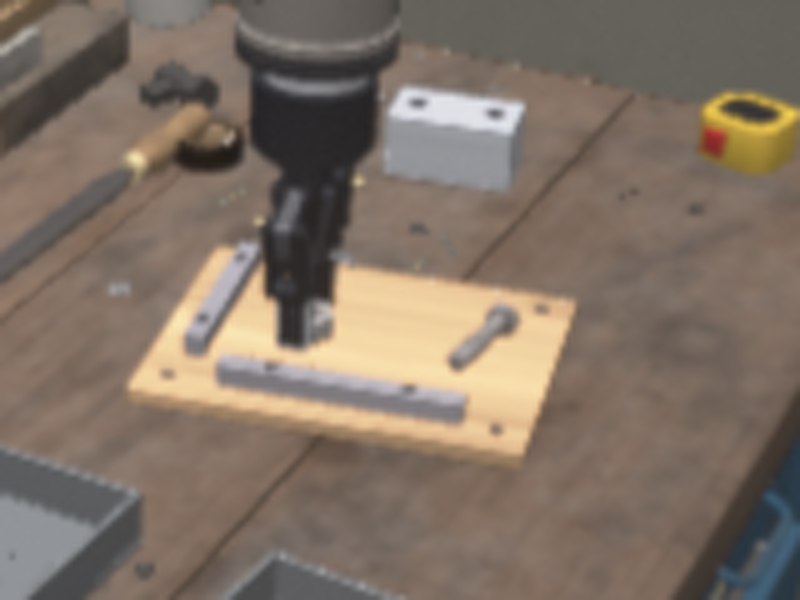

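The fingers straddle the nut: finger at crop (293,320), nut just behind it at (318,318). The bolt is untouched. Closing.

>>> move_arm:
  plan:
    - [[0, 0, 0], [0, 0, 0], 1.5]
    - [[0, 0, 0], [0, 0, 0], 1.5]
    - [[0, 0, 0], [0, 0, 0], 1.5]
    - [[0, 0, 0], [0, 0, 0], 1.5]
    - [[0, 0, 0], [0, 0, 0], 1.5]

```text
time: 4.0
tcp_pos: [0.5511, -0.0659, 0.0235]
eef_rot: [0.995, 0.095, 0.001, 0.0]
wrist_force: [-2.9, -0.9, 9.2]
width: 0.336
```

```bash
python3 -c "
from h import *
s=r.get_state();print(s['tcp_pos'],s['width'],s['wrist_force']);print(plan([.5507,-.0655,.15],.19),plan([.406,.236,.15],.0),plan([.406,.236,.028],.0))"
```

```text
[ 0.55114442 -0.06586741  0.02345617] 0.33616720965987656 [-2.91080418 -0.85747287  9.17704539]
([0.001, -0.002, 0.0], [-0.01, -0.04, -12.65]) ([0.001, -0.002, 0.19], [-8.52, -32.38, -12.7]) ([0.001, -0.002, 0.19], [-8.54, -32.39, -0.5])
```

>>> move_arm:
  plan:
    - [[0, 0, 0], [0, 0, -0.5], 1.5]
    - [[0, 0, 0], [0, 0, -1.5], 1.5]
    - [[0, 0, 0], [0, 0, -4], 1.5]
    - [[0, 0, 0], [0, 0, -6], 1.5]
    - [[0, 0, 0], [0, 0, -6], 1.5]

```text
time: 4.5
tcp_pos: [0.5527, -0.066, 0.0867]
eef_rot: [0.995, 0.095, 0.003, 0.001]
wrist_force: [1.2, 1.0, -0.4]
width: 0.332
```

```bash
python3 -c "
from h import *
s=r.get_state();print(s['tcp_pos'],s['width'],s['wrist_force'])
im2=get_image('scene');cv2.imwrite('pics/s2.png',im2)
a=cv2.resize(im2[170:290,260:420],None,fx=5,fy=5,interpolation=cv2.INTER_CUBIC)
cv2.imwrite('pics/c4.png',a)"
```

```text
[ 0.55265828 -0.06597109  0.08669179] 0.33203514398046746 [ 1.20753156  1.03575212 -0.38619752]
```

View pics/c4.png

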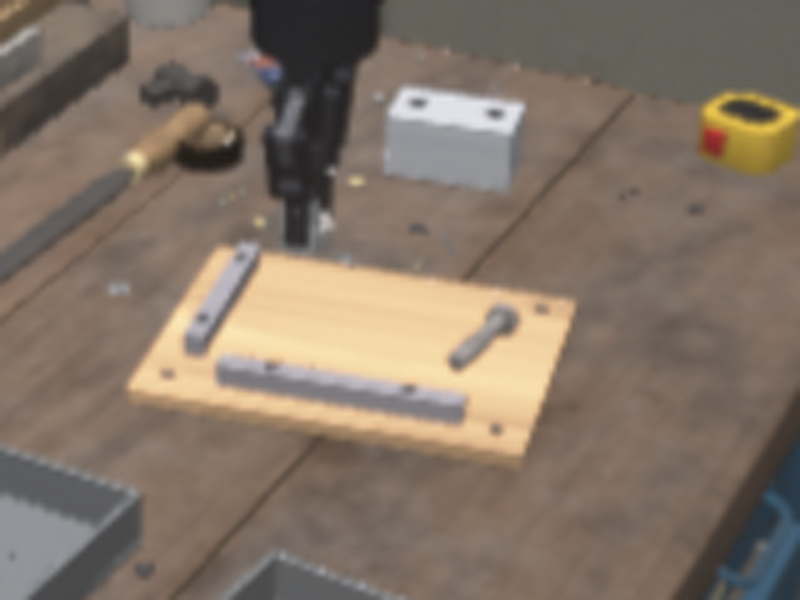

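The nut is off the bed and between the fingers, and the bed holds only the bolt. Next is the nut bin.

```bash
python3 -c "
from h import *
print(plan([.50,.05,.13],.1),plan([.408,.236,.10],-.05),plan([.408,.236,.022],-.05))"
```

```text
([0.001, -0.005, 0.09], [-2.89, -12.36, -4.51]) ([0.001, -0.005, 0.24], [-8.42, -32.37, -1.56]) ([0.001, -0.005, 0.24], [-8.46, -32.38, 6.24])
```

>>> move_arm:
  plan:
    - [[0, 0, 0.09], [-2.9, -12.4, -4.5], 1.5]
    - [[0, 0, 0.09], [-2.9, -12.4, -4.5], 1.5]
    - [[0, 0, 0.09], [-2.9, -12.4, -4.5], 1.5]
    - [[0, -0.005, 0.24], [-8.4, -32.4, -1.6], 1.5]
    - [[0, -0.005, 0.24], [-8.4, -32.4, -1.6], 1.5]
    - [[0, -0.005, 0.24], [-8.4, -32.4, -1.6], 1.5]
    - [[0, -0.005, 0.24], [-8.4, -32.4, -1.6], 1.5]
    - [[0, -0.005, 0.24], [-8.4, -32.4, -1.6], 1.5]
    - [[0, -0.005, 0.24], [-8.4, -32.4, -1.6], 1.5]
    - [[0, -0.005, 0.24], [-8.4, -32.4, -1.6], 1.5]

```text
time: 5.55
tcp_pos: [0.408, 0.236, 0.1]
eef_rot: [1.0, -0.025, -0.0, 0.001]
wrist_force: [0.7, -0.5, -0.6]
width: 0.334
```

```bash
python3 -c "
from h import *
s=r.get_state();print(s['tcp_pos'],s['width'],s['wrist_force'])
print(plan([.408,.236,.02],-.05),plan([.446,-.0985,.11],1.454),plan([.446,-.0985,.02],1.454))"
```

```text
[0.40796285 0.23596312 0.10004472] 0.3340426834772126 [ 0.65028699 -0.54882577 -0.56477234]
([0.002, 0.0, 0.001], [0.01, -0.02, 8.0]) ([0.001, 0.001, -1.503], [5.45, 33.22, -0.95]) ([0.001, 0.001, -1.503], [5.45, 33.21, 8.05])
```

>>> move_arm:
  plan:
    - [[0, 0, 0], [0, 0, 4], 1.5]
    - [[0, 0, 0], [0, 0, 6.5], 1.5]
    - [[0, 0, 0], [0, 0, 7.7], 1.5]
    - [[0, 0, 0], [0, 0, 8.0], 1.5]
    - [[0, 0, 0], [0, 0, 8.0], 5]
    - [[0, 0, 0], [0, 0, 8.0], 5]
    - [[0, 0, 0], [0, 0, 8.0], 5]
    - [[0, 0, 0], [0, 0, 7], 5]
    - [[0, 0, 0], [0, 0, 4], 5]
    - [[0, 0, 0], [0, 0, 0], 5]
    - [[0, 0, -0.15], [1, 6, -2], 4.5]
    - [[0, 0, -0.3], [1, 11, -2], 4.5]

```text
time: 6.75
tcp_pos: [0.4145, 0.1561, 0.1203]
eef_rot: [0.995, 0.103, 0.002, -0.0]
wrist_force: [1.5, -1.4, 0.7]
width: 0.523
```

```bash
python3 -c "
from h import *
s=r.get_state();print(s['tcp_pos'],s['width'],s['wrist_force'])
print(plan([.446,-.0985,.10],1.454))"
```

```text
[0.41447479 0.15606381 0.12029105] 0.5230964749254698 [ 1.51321186 -1.36828712  0.65297676]
([0.003, -0.003, -1.247], [-2.14, 25.56, 2.03])
```

>>> move_arm:
  plan:
    - [[0, 0, -1.247], [-2.1, 25.5, 2], 4.5]
    - [[0, 0, -1.247], [-2.1, 25.5, 2], 4.5]
    - [[0, 0, -1.247], [-2.1, 25.5, 2], 4.5]
    - [[0, 0, -1.247], [-2.1, 25.5, 2], 4.5]
    - [[0, 0, -1.247], [-2.1, 25.5, 2], 4.5]
    - [[0, 0, -1.247], [-2.1, 25.5, 2], 4.5]
    - [[0, 0, -1.247], [-2.1, 25.5, 2], 4.5]
    - [[0, 0, -1.247], [-2.1, 25.5, 2], 4.5]
    - [[0, 0, -1.247], [-2.1, 25.5, 2], 4.5]
    - [[0, 0, -1.247], [-2.1, 25.5, 2], 4.5]
    - [[0, 0, -1.247], [-2.1, 25.5, 2], 4.5]

```text
time: 7.85
tcp_pos: [0.4464, -0.098, 0.1012]
eef_rot: [0.747, 0.665, 0.002, 0.002]
wrist_force: [-0.0, -0.4, 0.3]
width: 0.524
```

```bash
python3 -c "
from h import *
s=r.get_state();print(s['tcp_pos'],s['width'],s['wrist_force'],Ro.from_quat(s['eef_rot']).as_matrix()[:,0])
print(plan([.4465,-.0985,.0215],1.454))
im=get_image('top');cv2.imwrite('pics/t2.png',im)
cv2.imwrite('pics/c5.png',cv2.resize(im[200:330,190:400],None,fx=3.5,fy=3.5,interpolation=cv2.INTER_CUBIC))"
```

```text
[ 0.44641155 -0.09804646  0.10122969] 0.5235367990873165 [-0.0065319  -0.43703166  0.30753404] [1.15938889e-01 9.93256044e-01 7.77730792e-04]
([0.005, -0.001, 0.001], [-0.05, -0.03, 7.97])
```

View pics/c5.png

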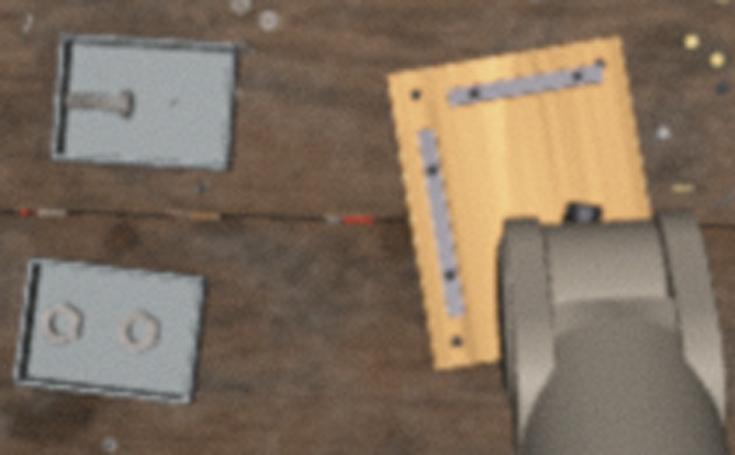

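The nut lies in the nut bin, at crop (140,330) beside the sample at (63,322). In the bolt bin, the sample runs sideways at the left, at crop (100,102), and the space right of about 140 is free. Next I grasp the bolt.

>>> move_arm:
  plan:
    - [[0, 0, 0], [0, 0, 4.5], 4.5]
    - [[0, 0, 0], [0, 0, 6.5], 4.5]
    - [[0, 0, 0], [0, 0, 7.4], 4.5]
    - [[0, 0, 0], [0, 0, 7.75], 4.5]
    - [[0, 0, 0], [0, 0, 7.75], 0.3]
    - [[0, 0, 0], [0, 0, 7.75], 0.3]
    - [[0, 0, 0], [0, 0, 7.75], 0.3]
    - [[0, 0, 0], [0, 0, 7.75], 0.3]
    - [[0, 0, 0], [0, 0, 7.75], 0.3]
    - [[0, 0, 0], [0, 0, 7.75], 0.3]
    - [[0, 0, 0], [0, 0, 7.75], 0.3]

```text
time: 9.0
tcp_pos: [0.4477, -0.0981, 0.0246]
eef_rot: [0.748, 0.663, 0.003, 0.002]
wrist_force: [0.3, -0.2, 7.2]
width: 0.109
```

```bash
python3 -c "
from h import *
s=r.get_state();print(s['tcp_pos'],s['width'],s['wrist_force'])
b=at('top',(241.4,230),.01);print(b)
print(plan([.446,-.0985,.10],1.454),plan([.50,.06,.12],.8),plan([b[0],b[1],.10],0))"
```

```text
[ 0.44769083 -0.09814865  0.02459735] 0.10910573485808792 [ 0.27227966 -0.15202217  7.22459032]
[0.58842783 0.20800801 0.01      ]
([0.007, -0.001, -0.003], [-0.05, -0.11, -7.54]) ([0.006, -0.003, 0.651], [16.33, 3.37, -9.51]) ([0.005, -0.006, 1.451], [32.08, 10.36, -7.45])
```

>>> move_arm:
  plan:
    - [[0, 0, 0], [0, 0, -1], 0.3]
    - [[0, 0, 0], [0, 0, -4], 0.3]
    - [[0, 0, 0], [0, 0, -8.5], 0.3]
    - [[0, 0, 0.15], [4, 1, -9.5], 0.3]
    - [[0, 0, 0.3], [9, 2, -9.5], 0.3]
    - [[0, 0, 0.45], [13, 3, -9.5], 0.3]
    - [[0, 0, 0.6], [17, 4, -9.5], 0.3]
    - [[0, 0, 0.75], [21, 6, -9.5], 0.3]
    - [[0, 0, 0.9], [25, 8, -9], 0.3]
    - [[0, 0, 1.05], [29, 9.5, -8], 0.3]
    - [[0, 0, 1.2], [32, 10.4, -7.5], 0.3]
    - [[0, 0, 1.35], [32, 10.4, -7.5], 0.3]

```text
time: 10.2
tcp_pos: [0.5889, 0.2124, 0.1007]
eef_rot: [0.996, 0.089, 0.003, -0.001]
wrist_force: [-0.8, 0.6, -0.5]
width: 0.11
```

```bash
python3 -c "
from h import *
s=r.get_state();print(s['tcp_pos'],s['width'],s['wrist_force'])
print(plan([.5885,.208,.10],0),plan([.5885,.208,.022],0))
im2=get_image('scene');cv2.imwrite('pics/s3.png',im2)
a=cv2.resize(im2[170:320,210:400],None,fx=4,fy=4,interpolation=cv2.INTER_CUBIC)
cv2.imwrite('pics/c6.png',a)"
```

```text
[0.58889923 0.21236912 0.10068507] 0.11037545482633902 [-0.77464567  0.61328621 -0.4772678 ]
([-0.002, -0.007, 0.178], [-0.12, 0.42, 0.07]) ([-0.002, -0.007, 0.178], [-0.17, 0.43, 7.87])
```

View pics/c6.png

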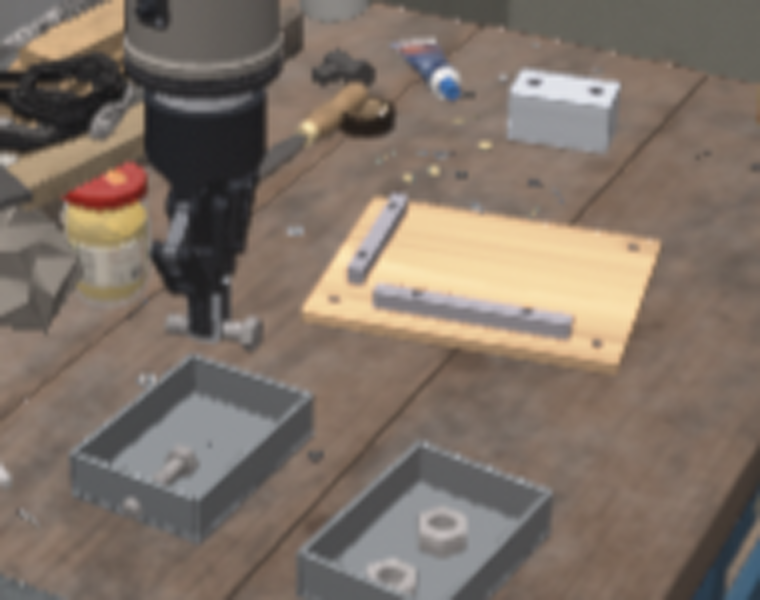

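The bolt is held level across the fingers at crop (215,330), the bed is empty, and the nut is in its bin. Lowering into the bolt bin.

>>> move_arm:
  plan:
    - [[0, 0, 0.15], [-0.1, 0.4, 1], 0.3]
    - [[0, 0, 0.178], [-0.1, 0.4, 4], 0.3]
    - [[0, 0, 0.178], [-0.1, 0.4, 6.5], 0.3]
    - [[0, 0, 0.178], [-0.1, 0.4, 7.5], 0.3]
    - [[0, 0, 0.178], [-0.1, 0.4, 7.7], 0.3]
    - [[0, 0, 0.178], [-0.1, 0.4, 7.7], 2.8]
    - [[0, 0, 0.178], [-0.1, 0.4, 7.7], 2.8]
    - [[0, 0, 0.178], [-0.1, 0.4, 7.7], 2.8]
    - [[0, 0, 0.178], [-0.1, 0.4, 6.5], 2.8]
    - [[0, 0, 0.178], [-0.1, 0.4, 3], 2.8]
    - [[0, 0, 0.178], [-0.1, 0.4, -1], 2.8]
    - [[0, 0, 0.1], [-0.5, 5, -2], 8.5]

```text
time: 11.45
tcp_pos: [0.5929, 0.1668, 0.1264]
eef_rot: [0.999, 0.038, 0.006, -0.003]
wrist_force: [1.8, 0.6, -0.7]
width: 0.483
```

```bash
python3 -c "
from h import *
s=r.get_state();print(s['tcp_pos'],s['width'],s['wrist_force'])
print(plan([.5707,-.347,.13],.175))"
```

```text
[0.59294628 0.16684522 0.12643857] 0.48277884111886765 [ 1.7565363   0.6236071  -0.66156275]
([-0.005, -0.013, -0.1], [-6.07, 51.07, -0.73])
```

>>> move_arm:
  plan:
    - [[-0.005, -0.013, -0.1], [-6.1, 51.1, -0.7], 8.5]
    - [[-0.005, -0.013, -0.1], [-6.1, 51.1, -0.7], 8.5]
    - [[-0.005, -0.013, -0.1], [-6.1, 51.1, -0.7], 8.5]
    - [[-0.005, -0.013, -0.1], [-6.1, 51.1, -0.7], 8.5]
    - [[-0.005, -0.013, -0.1], [-6.1, 51.1, -0.7], 8.5]
    - [[-0.005, -0.013, -0.1], [-6.1, 51.1, -0.7], 8.5]
    - [[-0.005, -0.013, -0.1], [-6.1, 51.1, -0.7], 8.5]
    - [[-0.005, -0.013, -0.1], [-6.1, 51.1, -0.7], 8.5]
    - [[-0.005, -0.013, -0.1], [-6.1, 51.1, -0.7], 8.5]
    - [[-0.005, -0.013, -0.1], [-6.1, 51.1, -0.7], 8.5]
    - [[-0.005, -0.013, -0.1], [-6.1, 51.1, -0.7], 8.5]
    - [[-0.005, -0.013, -0.1], [-6.1, 51.1, -0.7], 8.5]

```text
time: 12.65
tcp_pos: [0.5698, -0.3497, 0.1307]
eef_rot: [0.996, 0.086, 0.0, 0.0]
wrist_force: [0.4, 1.6, -0.1]
width: 0.997
```

```bash
python3 -c "
from h import *
s=r.get_state();print(s['tcp_pos'],s['width'],s['wrist_force'])
print(plan([.5707,-.347,.031],.175))
im=get_image('top');cv2.imwrite('pics/t3.png',im)
cv2.imwrite('pics/c7.png',cv2.resize(im[190:330,190:480],None,fx=2.7,fy=2.7,interpolation=cv2.INTER_CUBIC))"
```

```text
[ 0.56977262 -0.34971334  0.13069129] 0.9968073585660052 [ 0.35925565  1.6338679  -0.13182724]
([0.001, -0.001, -0.003], [0.13, -0.26, 9.97])
```

View pics/c7.png

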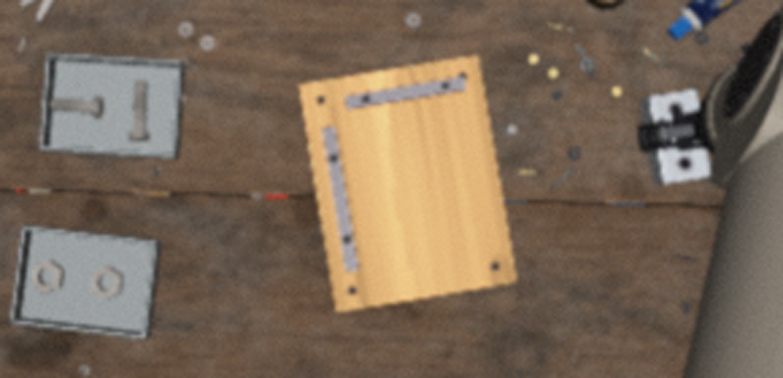

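The bolt lies free in the bolt bin at crop (140,110), both bins hold the right kind, the bed is empty, and the fingers stand over the block at (682,135).

>>> move_arm:
  plan:
    - [[0, 0, 0], [0.1, -0.2, 3], 8.5]
    - [[0, 0, 0], [0.1, -0.25, 6], 8.5]
    - [[0, 0, 0], [0.1, -0.25, 8.5], 8.5]
    - [[0, 0, 0], [0.1, -0.25, 9.7], 8.5]
    - [[0, 0, 0], [0.1, -0.25, 10.1], 8.5]
    - [[0, 0, 0], [0.1, -0.25, 10.1], 4]
    - [[0, 0, 0], [0.1, -0.25, 10.1], 4]
    - [[0, 0, 0], [0.1, -0.25, 10.1], 4]
    - [[0, 0, 0], [0.1, -0.25, 10.1], 4]
    - [[0, 0, 0], [0.1, -0.25, 10.1], 4]
    - [[0, 0, 0], [0.1, -0.25, 10.1], 4]

```text
time: 13.8
tcp_pos: [0.5722, -0.3458, 0.0316]
eef_rot: [0.996, 0.087, 0.002, 0.001]
wrist_force: [-0.5, -1.2, 7.9]
width: 0.57
```

```bash
cat > g.py <<'E'
from h import *
J=np.array([.5177,-.0725]); a=.189
def jig(x,y,z): 
    c,s=np.cos(a),np.sin(a); return [J[0]+c*x-s*y,J[1]+s*x+c*y,z]
s=r.get_state(); R=Ro.from_quat(s['eef_rot']).as_matrix()
c,sn=np.cos(a),np.sin(a); d=s['tcp_pos'][:2]-J
f=s['wrist_force']; print('t',s['time'],'tcp',s['tcp_pos'],'w',s['width'],'F',f,'yaw',np.arctan2(R[1,0],R[0,0]))
print('in jig mm',np.round([(c*d[0]+sn*d[1])*1e3,(-sn*d[0]+c*d[1])*1e3],1),'F jig',np.round([c*f[0]+sn*f[1],-sn*f[0]+c*f[1],f[2]],1),'tilt',R[:2,2])
E
python3 -c "
from g import *
print(plan([.5707,-.347,.12],.175),plan(jig(.010,.010,.12),.189))"
```

```text
t 13.8 tcp [ 0.57219043 -0.34578416  0.03158129] w 0.5702415980089076 F [-0.46590921 -1.21788036  7.8995934 ] yaw 0.17391280418947605
in jig mm [   2.2 -278.7] F jig [-0.7 -1.1  7.9] tilt [ 0.00379729 -0.00154162]
([0.002, -0.003, -0.001], [-0.14, 0.11, -8.84]) ([0.002, -0.003, -0.015], [0.38, -28.85, -8.9])
```

>>> move_arm:
  plan:
    - [[0, 0, 0], [0, 0, -1], 4]
    - [[0, 0, 0], [0, 0, -5], 4]
    - [[0, 0, 0], [0, 0, -8.5], 4]
    - [[0, 0, -0.015], [0.4, -28.8, -8.9], 4]
    - [[0, 0, -0.015], [0.4, -28.8, -8.9], 4]
    - [[0, 0, -0.015], [0.4, -28.8, -8.9], 4]
    - [[0, 0, -0.015], [0.4, -28.8, -8.9], 4]
    - [[0, 0, -0.015], [0.4, -28.8, -8.9], 4]
    - [[0, 0, -0.015], [0.4, -28.8, -8.9], 4]
    - [[0, 0, -0.015], [0.4, -28.8, -8.9], 4]
    - [[0, 0, -0.015], [0.4, -28.8, -8.9], 4]

```text
time: 14.9
tcp_pos: [0.5261, -0.0605, 0.1209]
eef_rot: [0.995, 0.095, 0.002, 0.001]
wrist_force: [0.5, -1.3, -3.4]
width: 0.57
```

```bash
python3 -c "
from g import *
print(plan(jig(.010,.010,.0436),.189))
im=get_image('top');cv2.imwrite('pics/t4.png',im)
im2=get_image('scene');cv2.imwrite('pics/s4.png',im2)
A=cv2.resize(im[190:300,290:400],None,fx=4,fy=4,interpolation=cv2.INTER_CUBIC)
B=cv2.resize(im2[190:290,270:360],(396,440),interpolation=cv2.INTER_CUBIC)
cv2.imwrite('pics/c8.png',np.hstack([A,B[:440]]))"
```

```text
t 14.9 tcp [ 0.5260578  -0.06045388  0.12094665] w 0.5698115790605688 F [ 0.47447672 -1.26012966 -3.44562693] yaw 0.19101791076580316
in jig mm [10.5 10.3] F jig [ 0.2 -1.3 -3.4] tilt [ 0.0048177  -0.00175665]
([0.003, -0.004, 0.002], [-0.08, 0.01, 7.73])
```

View pics/c8.png

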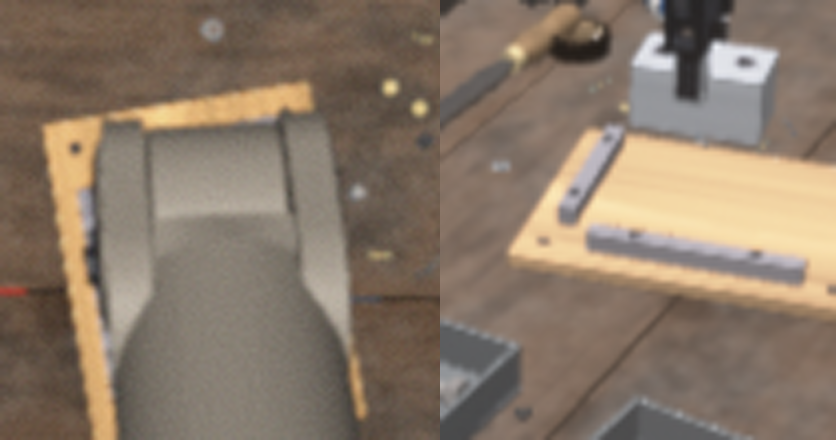

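The block is held upright and level, with clear room on the bed. Lowering gently.

>>> move_arm:
  plan:
    - [[0.003, -0.004, 0], [0, 0, 3], 4]
    - [[0.003, -0.004, 0], [0, 0, 5.5], 4]
    - [[0.003, -0.004, 0], [0, 0, 7], 4]
    - [[0.003, -0.004, 0], [0, 0, 7.5], 4]
    - [[0.003, -0.004, 0], [0, 0, 7.7], 4]
    - [[0.003, -0.004, 0], [0, 0, 7.8], 4]
    - [[0.003, -0.004, 0], [0, 0, 7.8], 4]

```text
time: 15.7
tcp_pos: [0.5262, -0.0635, 0.0436]
eef_rot: [0.996, 0.093, -0.0, 0.0]
wrist_force: [-2.1, -0.1, -0.9]
width: 0.575
```

```bash
python3 g.py
```

```text
t 15.7 tcp [ 0.52623065 -0.06354666  0.04364821] w 0.5750849544984904 F [-2.06296862 -0.11048445 -0.89236062] yaw 0.18624224159905564
in jig mm [10.1  7.2] F jig [-2.   0.3 -0.9] tilt [-0.00029426 -0.00052326]
```

>>> move_arm:
  plan:
    - [[0, 0, 0], [0.4, -0.5, 0.1], 4]
    - [[0, 0, 0], [0.9, -1.1, 0.1], 4]
    - [[0, 0, 0], [1.4, -1.7, 0.1], 4]
    - [[0, 0, 0], [1.9, -2.2, 0.1], 4]
    - [[0, 0, 0], [2.3, -2.6, 0.1], 4]
    - [[0, 0, 0], [2.5, -2.8, 0.1], 4]
    - [[0, 0, 0], [2.5, -2.8, 0.1], 4]
    - [[0, 0, 0], [2.5, -2.8, 0.1], 4]

```text
time: 16.5
tcp_pos: [0.5462, -0.0317, 0.0435]
eef_rot: [0.996, 0.093, 0.0, 0.001]
wrist_force: [-5.7, -4.1, 10.2]
width: 0.569
```

```bash
python3 g.py
```

```text
t 16.5 tcp [ 0.5462259  -0.03168143  0.0435337 ] w 0.5689777472448484 F [-5.71653692 -4.06821682 10.22263149] yaw 0.18574826644580408
in jig mm [35.7 34.7] F jig [-6.4 -2.9 10.2] tilt [ 0.0004381  -0.00120726]
```

>>> move_arm:
  plan:
    - [[0, 0, 0], [0, -0.2, 0], 4]
    - [[0, 0, 0], [0, -0.4, 0], 4]
    - [[0, 0, 0], [0, -0.6, 0], 4]
    - [[0, 0, 0], [0, -0.8, 0], 4]
    - [[0, 0, 0], [0, -0.8, 0], 4]

```text
time: 17.0
tcp_pos: [0.5465, -0.0282, 0.0442]
eef_rot: [0.996, 0.091, 0.001, 0.003]
wrist_force: [7.0, -27.4, -1.4]
width: 0.576
```

```bash
python3 g.py
```

```text
t 17.0 tcp [ 0.54646335 -0.02819048  0.04421525] w 0.5758325027355311 F [  7.02843597 -27.37294845  -1.37653401] yaw 0.18325404755996336
in jig mm [36.6 38.1] F jig [  1.8 -28.2  -1.4] tilt [ 0.00345392 -0.00572685]
```

>>> move_arm:
  plan:
    - [[0, 0, 0], [0.2, -0.3, 0.1], 4]
    - [[0, 0, 0], [0.4, -0.3, 0.1], 4]
    - [[0, 0, 0], [0.6, -0.3, 0.1], 4]
    - [[0, 0, 0], [0.8, -0.3, 0.1], 4]
    - [[0, 0, 0], [0.8, -0.3, 0.1], 4]

```text
time: 17.5
tcp_pos: [0.5496, -0.0277, 0.0436]
eef_rot: [0.996, 0.09, -0.003, 0.005]
wrist_force: [-32.8, -23.8, 41.2]
width: 0.569
```

```bash
python3 g.py
```

```text
t 17.5 tcp [ 0.54956823 -0.02773206  0.0436188 ] w 0.5692430289647484 F [-32.83172189 -23.77958944  41.18490788] yaw 0.18017482321820624
in jig mm [39.7 38. ] F jig [-36.7 -17.2  41.2] tilt [-0.00478715 -0.01028026]
```

```bash
python3 -c "
from g import *
print(plan(s['tcp_pos'],.187)); print(s['moment'])"
```

```text
t 17.5 tcp [ 0.54956823 -0.02773206  0.0436188 ] w 0.5692430289647484 F [-32.83172189 -23.77958944  41.18490788] yaw 0.18017482321820624
in jig mm [39.7 38. ] F jig [-36.7 -17.2  41.2] tilt [-0.00478715 -0.01028026]
([0.009, 0.007, -0.007], [0.0, 0.0, 0.0])
[-4.54743657  6.7137596   0.15211985]
```

>>> move_arm:
  plan:
    - [[0.009, 0.007, -0.007], [0.2, -0.25, 0], 4]
    - [[0.009, 0.007, -0.007], [0.4, -0.25, 0], 4]
    - [[0.009, 0.007, -0.007], [0.5, -0.25, 0], 4]
    - [[0.009, 0.007, -0.007], [0.5, -0.25, 0], 4]

```text
time: 17.9
tcp_pos: [0.5503, -0.0278, 0.0437]
eef_rot: [0.996, 0.092, -0.004, 0.002]
wrist_force: [-27.9, -19.0, 29.1]
width: 0.568
```

```bash
python3 g.py
```

```text
t 17.9 tcp [ 0.55033608 -0.0277595   0.04367203] w 0.568360517164678 F [-27.91848667 -19.02817498  29.0522738 ] yaw 0.18437484517198835
in jig mm [40.5 37.8] F jig [-31.  -13.4  29.1] tilt [-0.00690132 -0.00400858]
```

>>> move_arm:
  plan:
    - [[0.004, 0.007, -0.003], [0.2, -0.2, -0.06], 4]
    - [[0.004, 0.007, -0.003], [0.4, -0.2, -0.06], 4]
    - [[0.004, 0.007, -0.003], [0.6, -0.2, -0.06], 4]
    - [[0.004, 0.007, -0.003], [0.6, -0.2, -0.06], 4]

```text
time: 18.3
tcp_pos: [0.5526, -0.0274, 0.0439]
eef_rot: [0.996, 0.092, -0.004, 0.001]
wrist_force: [-21.3, -16.5, 17.2]
width: 0.57
```

```bash
python3 g.py; python3 -c "
from h import *
im=get_image('top');im2=get_image('scene')
A=cv2.resize(im[195:285,300:390],None,fx=4.4,fy=4.4,interpolation=cv2.INTER_CUBIC)
B=cv2.resize(im2[205:275,285:355],(396,396),interpolation=cv2.INTER_CUBIC)
cv2.imwrite('pics/t9.png',im);cv2.imwrite('pics/s9.png',im2)
cv2.imwrite('pics/c9.png',np.hstack([A,B]))"
```

```text
t 18.3 tcp [ 0.55259521 -0.02738578  0.04385943] w 0.5698443359959482 F [-21.32187349 -16.51993644  17.24463542] yaw 0.18499700176525397
in jig mm [42.7 37.8] F jig [-24.  -12.2  17.2] tilt [-0.00754571 -0.00191909]
```

View pics/c9.png

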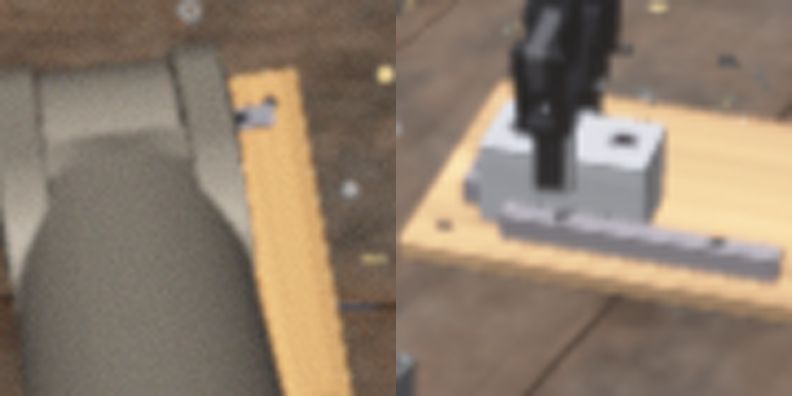

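The scene view shows the block flat on the bed along the long stop, with its far end at or close to the end stop. The contact isn't confirmed, since x still moved under push, so I push on with less downward load.

>>> move_arm:
  plan:
    - [[0.002, 0.007, -0.003], [0.2, -0.2, -0.03], 4]
    - [[0.002, 0.007, -0.003], [0.4, -0.2, -0.03], 4]
    - [[0.002, 0.007, -0.003], [0.6, -0.2, -0.03], 4]
    - [[0.002, 0.007, -0.003], [0.6, -0.2, -0.03], 4]

```text
time: 18.8
tcp_pos: [0.5527, -0.0274, 0.0438]
eef_rot: [0.996, 0.093, -0.006, 0.001]
wrist_force: [-36.8, -16.2, 33.9]
width: 0.572
```

```bash
python3 g.py
```

```text
t 18.8 tcp [ 0.55267438 -0.02736923  0.04379065] w 0.5715342001295625 F [-36.77579722 -16.16075045  33.87120932] yaw 0.1852981553921051
in jig mm [42.8 37.8] F jig [-39.2  -9.   33.9] tilt [-0.01164915 -0.00238441]
```

```bash
python3 -c "
from g import *
print(plan(s['tcp_pos'],.187),s['moment'])"
```

```text
t 18.8 tcp [ 0.55267438 -0.02736923  0.04379065] w 0.5715342001295625 F [-36.77579722 -16.16075045  33.87120932] yaw 0.1852981553921051
in jig mm [42.8 37.8] F jig [-39.2  -9.   33.9] tilt [-0.01164915 -0.00238441]
([0.0, 0.012, -0.002], [0.0, 0.0, 0.0]) [-4.04415319  7.34247195 -0.33456742]
```

>>> move_arm:
  plan:
    - [[0, 0.012, -0.002], [0.2, -0.3, -0.08], 4]
    - [[0, 0.012, -0.002], [0.4, -0.4, -0.08], 4]
    - [[0, 0.012, -0.002], [0.4, -0.4, -0.08], 4]
    - [[0, 0.012, -0.002], [0.4, -0.4, -0.08], 4]

```text
time: 19.2
tcp_pos: [0.5527, -0.0272, 0.0441]
eef_rot: [0.996, 0.092, -0.003, 0.002]
wrist_force: [-18.0, -24.5, 12.9]
width: 0.574
```

```bash
python3 g.py; python3 -c "
from h import *
im2=get_image('scene');cv2.imwrite('pics/s10.png',im2)
J=np.array([.5177,-.0725]);a=.189;c,s=np.cos(a),np.sin(a)
def W(x,y,z):return [J[0]+c*x-s*y,J[1]+s*x+c*y,z]
# expected home outline and stop corners, shifted by -205,-285, x10
big=cv2.resize(im2[200:270,285:365],None,fx=10,fy=8.5,interpolation=cv2.INTER_CUBIC)
def d(P,col):
    q=proj('scene',P); q=(q-[285,200]+.5)*[10,8.5]; cv2.polylines(big,[np.int32(q*16)],False,col,1,shift=4)
d([W(-.005,.065,.060),W(.085,.065,.060),W(.085,.015,.060),W(-.005,.015,.060),W(-.005,.065,.060),W(-.005,.065,.028)],(0,0,255))
d([W(-.08,.065,.028),W(.07,.065,.028),W(.07,.079,.028),W(-.08,.079,.028)],(0,255,0))
d([W(.085,.05,.028),W(.085,.015,.028)],(0,255,0)); d([W(.099,.05,.028),W(.085,.05,.028)],(0,255,0)); d([W(.085,.065,.06),W(.085,.065,.028)],(0,0,255))
cv2.imwrite('pics/c10.png',big)"
```

```text
t 19.2 tcp [ 0.55269856 -0.02717866  0.04414398] w 0.5743995799761298 F [-17.96502601 -24.48767773  12.87664613] yaw 0.18344314900860398
in jig mm [42.9 37.9] F jig [-22.2 -20.7  12.9] tilt [-0.00621774 -0.00484245]
```

View pics/c10.png

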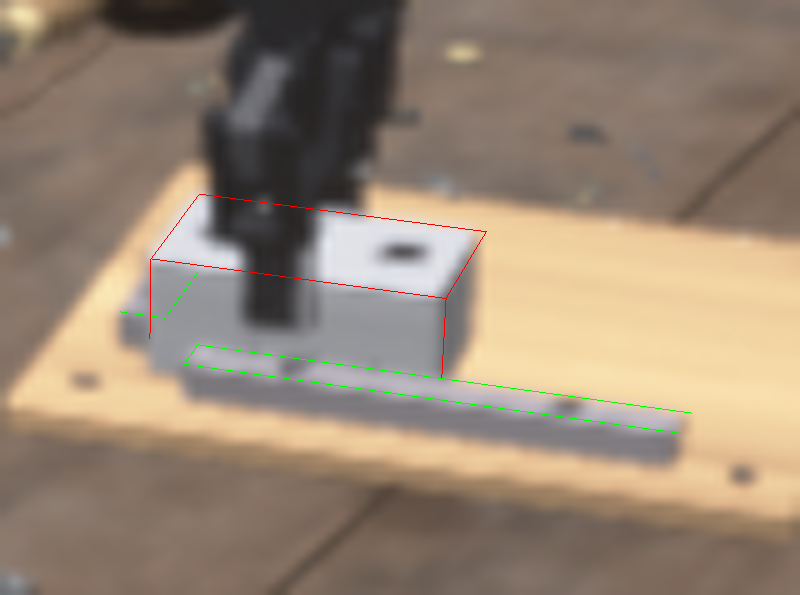

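The overlay of the home outline matches the block to about 1 mm in both directions. Block yaw reads about 5 mrad under the stop's, so I square it up while pressing.

>>> move_arm:
  plan:
    - [[0.003, 0.006, -0.006], [0.25, -0.35, -0.04], 4]
    - [[0.003, 0.006, -0.012], [0.4, -0.45, -0.04], 4]
    - [[0.003, 0.006, -0.012], [0.4, -0.45, -0.04], 4]
    - [[0.003, 0.006, -0.012], [0.4, -0.45, -0.04], 4]
    - [[0.003, 0.006, -0.012], [0.4, -0.45, -0.04], 4]

```text
time: 19.75
tcp_pos: [0.5527, -0.0272, 0.0441]
eef_rot: [0.995, 0.095, -0.004, 0.003]
wrist_force: [-17.8, -28.3, 12.5]
width: 0.572
```

```bash
python3 -c "
from g import *
print(s['moment'],plan(s['tcp_pos'],.187))"
```

```text
t 19.75 tcp [ 0.55269111 -0.02721784  0.04408946] w 0.5716036360498797 F [-17.78868133 -28.34394791  12.52165176] yaw 0.18971778732897454
in jig mm [42.9 37.9] F jig [-22.8 -24.5  12.5] tilt [-0.0071599  -0.00574439]
[-6.50085505  3.551539   -1.25957824] ([0.004, 0.008, 0.003], [0.0, 0.0, 0.0])
```

>>> move_arm:
  plan:
    - [[0.006, 0.012, 0], [0.3, -0.4, 0], 4]
    - [[0.009, 0.02, 0], [0.4, -0.45, 0], 4]
    - [[0.009, 0.02, 0], [0.4, -0.45, 0], 4]
    - [[0.009, 0.02, 0], [0.4, -0.45, 0], 4]
    - [[0.009, 0.02, 0], [0.4, -0.45, 0], 4]

```text
time: 20.25
tcp_pos: [0.5525, -0.0273, 0.0437]
eef_rot: [0.996, 0.092, 0.002, -0.001]
wrist_force: [-17.9, -27.5, 15.0]
width: 0.572
```

```bash
python3 -c "
from g import *
print(s['moment'],plan(s['tcp_pos'],.187))"
```

```text
t 20.25 tcp [ 0.55254078 -0.02726395  0.04367359] w 0.5719593084746587 F [-17.91230863 -27.52346485  14.97032278] yaw 0.18490802162324874
in jig mm [42.7 37.9] F jig [-22.8 -23.7  15. ] tilt [0.00440693 0.0016184 ]
[-6.9452643   3.99433683 -0.62354468] ([-0.001, -0.005, -0.002], [0.0, 0.0, 0.0])
```

>>> move_arm:
  plan:
    - [[0, 0.004, -0.003], [0.5, -0.45, -0.05], 4]
    - [[0, 0.004, -0.003], [0.7, -0.45, -0.05], 4]
    - [[0, 0.004, -0.003], [0.7, -0.45, -0.05], 4]
    - [[0, 0.004, -0.003], [0.7, -0.45, -0.05], 4]
    - [[0, 0.004, -0.003], [0.7, -0.45, -0.05], 4]
    - [[0, 0.004, -0.003], [0.7, -0.45, -0.05], 4]

```text
time: 20.85
tcp_pos: [0.5527, -0.0271, 0.0437]
eef_rot: [0.996, 0.091, -0.002, 0.002]
wrist_force: [-37.0, -29.3, 34.1]
width: 0.573
```

```bash
python3 -c "
from g import *
print(s['moment'],plan(s['tcp_pos'],.187))
im=get_image('top');im2=get_image('scene')
cv2.imwrite('pics/c11.png',np.vstack([cv2.resize(im2[150:350,180:440],(780,600))]))
s=r.get_state();print(s['wrist_force'],s['time'])"
```

```text
t 20.85 tcp [ 0.55265542 -0.02714353  0.04371144] w 0.5729421304863781 F [-37.01893873 -29.25046445  34.13240649] yaw 0.1831071585533006
in jig mm [42.9 38. ] F jig [-41.9 -21.8  34.1] tilt [-0.0031046  -0.00363441]
[-6.79034711  7.56463983 -0.24265984] ([0.003, 0.004, -0.004], [0.0, 0.0, 0.0])
[-36.993611   -29.68849343  33.72926537] 20.95
```

View pics/c11.png

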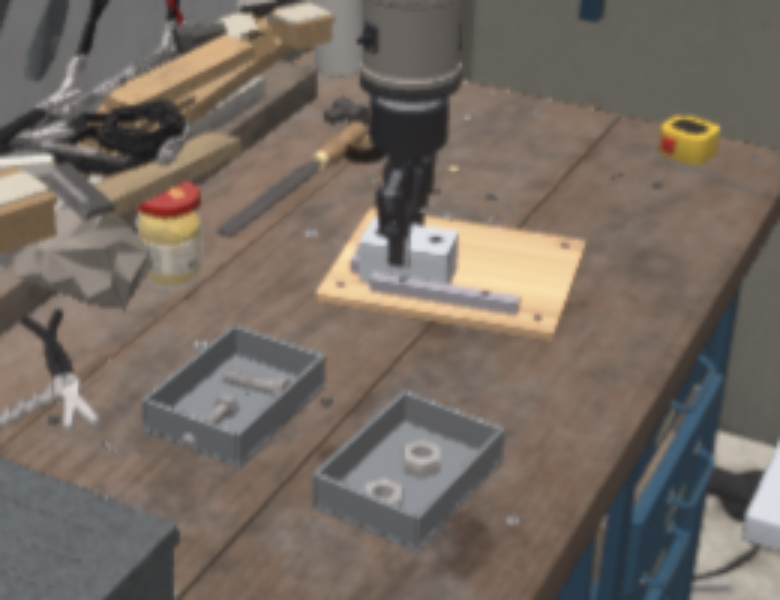

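Everything is in its place, and with the extra x push the block held still while the force rose to 42 N, so it's on the end stop. One last adjustment shifts load from the bed to the stops, then I hand in.

>>> move_arm:
  plan:
    - [[0.003, 0.007, -0.004], [0.55, -0.55, -0.06], 4]
    - [[0.003, 0.007, -0.004], [0.55, -0.55, -0.06], 4]
    - [[0.003, 0.007, -0.004], [0.55, -0.55, -0.06], 4]
    - [[0.003, 0.007, -0.004], [0.55, -0.55, -0.06], 4]

```text
time: 21.35
tcp_pos: [0.5526, -0.0271, 0.0438]
eef_rot: [0.996, 0.091, -0.003, 0.003]
wrist_force: [-25.7, -34.2, 20.8]
width: 0.573
```

```bash
python3 g.py
```

```text
t 21.35 tcp [ 0.55259289 -0.02709016  0.04377379] w 0.5729594726380878 F [-25.71451717 -34.23067538  20.81343272] yaw 0.1819338477578855
in jig mm [42.8 38. ] F jig [-31.7 -28.8  20.8] tilt [-0.00550247 -0.00592021]
```

```bash
python3 -c "
from h import *
print(ticket.close_job()); s=r.get_state(); print(s['time'],s['wrist_force'],s['width'])"
```

```text
the job is handed in; nothing more can be done
None
the job is handed in; nothing more can be done
```

I put the nut in the nut bin and the bolt in the bolt bin. Then I laid the block flat on the bed, pushed it into the corner, and handed the job in at about 21 s, still gripped and pressed.

**Last checks:**
- **Pressing:** at hand-in the push was about 32 N towards the end stop and 29 N towards the long stop, with 21 N down on the bed.
- **Seating:** the block had stopped moving. Along x it stayed within 0.2 mm while the push rose to 42 N. The long stop had taken 28 N with almost no load on the bed.
- **Grip:** the opening stayed steady at about 49 mm.
- **Picture:** it shows the block in the corner, each part beside its own kind, and the jar and tape measure where they were. The bearing was outside the pictures I viewed, and the arm never went near it.

**What disagreed:**
- **Tool position:** the readings in the jig frame were (42.8, 38.0) mm, not the nominal (40, 40). I put this down to the 2 mm calibration and the block being gripped a little off centre. An overlay of the home outline on the picture matched the block to about 1 mm.
- **Yaw:** the tool reads 0.182 rad, against 0.189 rad measured for the jig. When I turned it to 0.190, the stop pushed back with a turning force, so I left it at the lower angle.
- **Tilt:** about 0.3–0.5° of tool tilt remained under load.

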